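Stand the focusing spindle upright on the inspection plate

TASK

Take the brass-knobbed focusing spindle out of its sloping rest and stand it upright on its steel foot on the round inspection plate, with the whole foot inside the white circle; bring the foot down onto the plate before letting go. Then move away and watch it for two seconds to check that it stands without wobbling. Leave the black-knobbed spindle in its rest.

Things in the scene. Friction and masses are not known exactly. Their poses are not given: they have to be found in the camera images.
- spindle_brass_mid (a point): Brass-knobbed focusing spindle, 120 mm long, about 0.2 kg. Point on its axis, half-way up; z runs from foot to knob. Flat steel foot 34 mm diameter, 10 mm thick; steel stem 16 mm with a collar like the foot below this point; the brass knob, to grip, is a cylinder 28 mm in diameter, the top 40 mm (its centre at +40 mm on z). At first it leans 35 deg from vertical, knob towards the robot (direction varies 25 deg).
- rest_a: Fixed grey rest in which the brass-knobbed spindle leans, 130 x 74 mm base, 80 mm high (140 mm with its spindle); origin under its base's centre, x axis away from the knob. Open above: a ledge carries the foot and a V trough the underside of foot and collar, ending 20 mm short of the knob, so the spindle can be drawn out along its own axis or straight up. An equal rest holds the other spindle.
- spindle_black_mid (a point): The other spindle, the same in shape and size but with a black knob, in an equal rest about 15 to 30 cm to one side; which of the two rests holds which spindle varies. This point is on its axis, half-way up. Not to be disturbed.
- plate_top (a point): Inspection plate: a fixed dark steel disc, 110 mm in diameter and 12 mm thick, flat on the bench, with a thin white circle (77 mm in diameter) on top. This point is the centre of its upper face; z points up.
Things that resemble listed ones, but are neither listed nor needed, are in the scene too. What is shaped like the part that bears spindle_brass_mid but blue is not meant. Several things look just like the part that bears plate_top: the one meant starts farthest to the robot's left.

How it is judged:
On the way, in this order (a step that is already met when the one before it is completed fails the run):
1. the brass-knobbed spindle is lifted out of its rest in the gripper (contact force between the fingers and spindle_brass above 0.5 N and distance of spindle_brass_mid from where it was at the start of the episode above 0.05 m), for 0.1 s.
2. still held, its foot is brought down upright onto the plate (within 8 mm), inside the circle (horizontal distance between spindle_brass_mid and plate_top below 0.02 m and angle between spindle_brass_mid's own z axis and vertical below 0.17 rad and contact force between the fingers and spindle_brass above 0.5 N and z of spindle_brass_mid in the frame of plate_top below 0.068 m), for 0.1 s.
3. let go, it stands upright and still on the plate for a second (horizontal distance between spindle_brass_mid and plate_top below 0.02 m and angle between spindle_brass_mid's own z axis and vertical below 0.17 rad and z of spindle_brass_mid in the frame of plate_top between 0.055 and 0.065 m and linear speed of spindle_brass below 0.02 m/s and angular speed of spindle_brass below 0.2 rad/s and contact force between the fingers and spindle_brass below 0.05 N), for 1 s.
At the end, for the whole second after the job is handed in: The brass-knobbed spindle stands on its foot on the plate, its axis within 20 mm of the plate's centre (whole foot inside the white circle) and within 10 degrees of vertical, at rest and released; the black-knobbed spindle is still in its rest, within 20 mm of where it was (all of step 3 and distance of spindle_black_mid from where it was at the start of the episode below 0.02 m); the robot touches nothing.
It fails at once if the black-knobbed spindle is moved by more than 20 mm (distance of spindle_black_mid from where it was at the start of the episode above 0.02 m).
It also fails if it takes over 46 s, if anything falls off the work surface, if the arm or the gripper's body presses on something with over 40 N, if the wrist force passes 120 N, or if a joint passes its speed limit or range.

ROBOT

A 6-joint arm with a two-finger parallel gripper is mounted at the origin on the work surface. World frame = base frame: x ahead of the robot, y to its left, z up, the work surface at z = 0. Lengths are in m, angles in rad, forces in N, time in s.
With the tool pointing down it reaches from about 0.35 to 0.975 m from the base axis. Payload 7.1 kg.
Tool frame: the origin (TCP) lies midway between the tips of the shut fingers; the grasp point (between the pads) lies 19 mm behind it; z points along the fingers, x is the direction in which the jaws open and shut, and the axes are right-handed (so a half turn about z gives the same grasp; the last joint's range is limited). The gripper opens to 88 mm and grips with 3 to 60 N. Pads are 20 mm wide; open, the fingers measure 115 mm over their backs; the gripper's body (75 mm by 178 mm) begins 61 mm behind the grasp point.
Start: joints at [1.216, 0.423, 1.63, -0, 1.089, -0.019], TCP at [0.206, 0.59, 0.223] pointing down, gripper open.
Joint ranges: [-3, 3], [-0.9, 2.11], [0.09, 2.58], [-1.31, 4.45], [0.11, 2.69], [-2.54, 2.54]. Speed limits (rad/s): [2.39, 2.39, 3.01, 3.14, 3.14, 3.14].

INTERFACE

Orientations are given as a unit quaternion [w, x, y, z].
In Python, from station import move_pose, movel, movej, command_gripper, wait, inverse_kinematics, read_camera, camera_info, MotionError, job_done, get_time, get_joint_pos, get_qvel, get_effort, get_tcp_pos, get_ee_rot, get_ft_force, get_ft_torque, get_grip_width gives the robot as it stands. Calls block until the motion is done:
- move_pose(position, orientation): joint-space move of the TCP to a pose.
- movel(position, frame=None, v=0.15, until_force=None): straight line of the TCP; frame=None keeps the orientation; v is the mean speed in m/s. With until_force (N) it stops when the force on the tool has changed by that much, and returns True; else False.
- movej(angles): joint-space move.
- command_gripper(opening): opening from 0.0 (shut) to 1.0 (fully open); the grip force is fixed at half the most; returns when the fingers have stopped.
- wait(seconds).
- inverse_kinematics(position, orientation): joint angles nearest the present ones, or None.
- read_camera(name): name is "side" or "top"; returns the picture (480x640x3 uint8, red, green, blue); there is no depth.
- camera_info(name): a dict with "intrinsics" (3x3 intrinsics, pixels), "dist" ([k1, k2, p1, p2, k3] as OpenCV has them; the pictures are not rectified), "T" (4x4, takes a point from camera to world coordinates). Camera axes: x right, y up, looking along -z (the intrinsics and any distortion apply to the point x, -y, -z); pixel columns grow to the right and rows downward; lengths in m; the calibration is good to about 2 mm. A picture is of the moment at which its call begins. camera_info takes no time and is no camera call.
A pose or a line that the arm cannot do raises MotionError and nothing moves.
- job_done(): hands the job in, once; it reports no verdict.
Readings, each from a call of its own:
- get_time(): time.
- get_joint_pos(): joint angles.
- get_qvel(): joint speeds.
- get_effort(): joint torques, N m.
- get_tcp_pos(): TCP position.
- get_ee_rot(): TCP orientation.
- get_ft_force(): force on the tool from outside, world axes, zero at the start.
- get_ft_torque(): the same for the moment, N m.
- get_grip_width(): opening from 0.0 (shut) to 1.0 (fully open).
Only numpy, scipy, OpenCV 4.12 (cv2) and the standard library are available. Lean on these libraries where they do the work, as an engineer would, in place of code of your own. Each camera call takes 0.05 s, during which the arm holds its last target.

## Working session

There is one attempt and no reset: what is moved stays moved. The work goes in short steps, each a Python script; the robot and the scene stay as the last script left them, time stands still between calls to the robot, and variables do not carry over. Pictures are saved under pics/ and viewed, and the job is handed in when it is done.

```bash
mkdir -p pics; ls
python3 - <<'E'
from station import *
import cv2,numpy as np
np.set_printoptions(precision=4,suppress=True)
for n in ["side","top"]:
    im=read_camera(n); cv2.imwrite(f"pics/{n}0.png",im[:,:,::-1]); c=camera_info(n); print(n,c)
print(get_time(),get_ee_rot(),get_tcp_pos())
E
```

```text
pics
side {'intrinsics': array([[483.7155,   0.    , 320.8359],
       [  0.    , 483.7155, 231.5123],
       [  0.    ,   0.    ,   1.    ]]), 'dist': array([0.0328, 0.    , 0.    , 0.    , 0.    ]), 'T': array([[-0.9924,  0.0523, -0.1111,  0.4168],
       [-0.1216, -0.5466,  0.8285,  0.6532],
       [-0.0174,  0.8358,  0.5488,  0.5253],
       [ 0.    ,  0.    ,  0.    ,  1.    ]])}
top {'intrinsics': array([[518.3141,   0.    , 314.4702],
       [  0.    , 518.3141, 239.6798],
       [  0.    ,   0.    ,   1.    ]]), 'dist': array([-0.1553,  0.    ,  0.    ,  0.    ,  0.    ]), 'T': array([[ 0.0038,  0.9887, -0.1497,  0.3655],
       [-0.9999,  0.0058,  0.0128, -0.0229],
       [ 0.0135,  0.1496,  0.9887,  1.0529],
       [ 0.    ,  0.    ,  0.    ,  1.    ]])}
0.1 [ 0.0004  0.8153  0.579  -0.0006] [0.2058 0.5896 0.222 ]
```

View pics/side0.png

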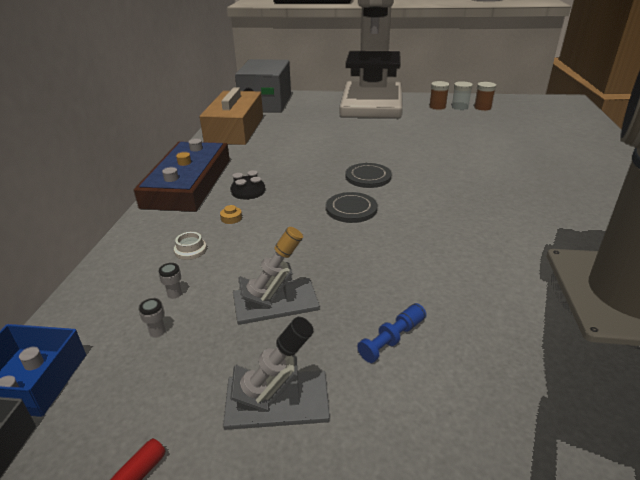

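View pics/top0.png

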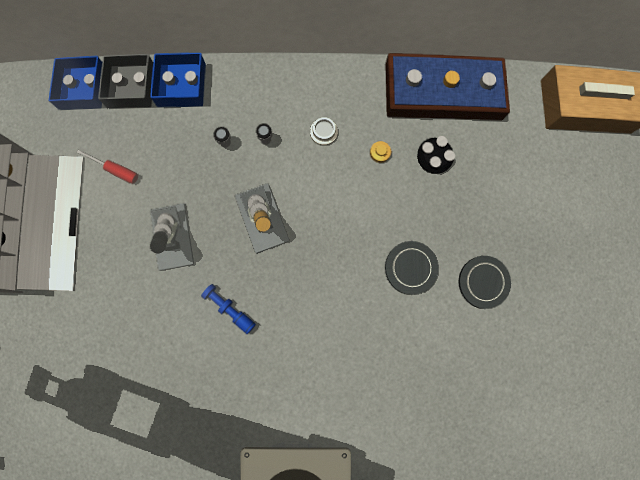

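The side picture shows the brass knob at (289,242), leaning in the rest at (275,285). The black knob is at (294,337), and a blue look-alike lies at (393,333). The plates are at (352,207) and (368,174). In the top picture, left is +y, so the plate farthest left is (412,268) rather than (485,282); in the side picture that one is (352,207), the one nearer the camera. Next come enlarged crops and masks.

```bash
cat > h.py <<'E'
import cv2,numpy as np
from station import *
np.set_printoptions(precision=4,suppress=True)
def ray(n,uv):
    c=camera_info(n); p=cv2.undistortPoints(np.array([[uv]],float),c["intrinsics"],c["dist"])[0,0]
    d=c["T"][:3,:3]@np.array([p[0],-p[1],-1.]); return c["T"][:3,3],d/np.linalg.norm(d)
def tri(us,ut):
    (o1,d1),(o2,d2)=ray("side",us),ray("top",ut)
    s=np.linalg.lstsq(np.c_[d1,-d2],o2-o1,rcond=None)[0]
    a,b=o1+s[0]*d1,o2+s[1]*d2
    return (a+b)/2,np.linalg.norm(a-b)
def plane(n,uv,z):
    o,d=ray(n,uv); return o+d*(z-o[2])/d[2]
def project(n,P):
    c=camera_info(n);q=np.linalg.inv(c["T"])@np.r_[P,1]
    return cv2.projectPoints(np.array([[q[0],-q[1],-q[2]]]),np.zeros(3),np.zeros(3),c["intrinsics"],c["dist"])[0][0,0]
E
python3 - <<'E'
from h import *
s=cv2.imread("pics/side0.png");t=cv2.imread("pics/top0.png")
def crop(im,x,y,w,h,k): return cv2.resize(im[y:y+h,x:x+w],None,fx=k,fy=k,interpolation=cv2.INTER_CUBIC)
a=crop(s,225,220,100,100,4);b=crop(t,225,175,80,80,5)
c=crop(s,320,155,80,70,5);d=crop(t,380,235,140,80,400/140)
cv2.imwrite("pics/crop0.png",np.vstack([np.hstack([a,b]),np.hstack([cv2.resize(c,(228,200)),cv2.resize(d,(400,229))[:200],np.zeros((200,172,3),np.uint8)])]))
for n,im in(("side",s),("top",t)):
    hsv=cv2.cvtColor(im,cv2.COLOR_BGR2HSV)
    m=cv2.inRange(hsv,(10,120,60),(28,255,255))
    k,l,st,ce=cv2.connectedComponentsWithStats(m)
    for i in range(1,k):
        if st[i,4]>60: print(n,st[i],ce[i])
E
```

```text
side [ 554    0   86  127 2906] [617.2251  69.6676]
side [ 200   91   61   59 1951] [226.9359 119.2558]
side [431  90  17  19 250] [438.468  99.252]
side [476  91  18  19 262] [484.3435 100.1336]
side [177 152  13  13 143] [183.0839 158.2797]
side [220 205  21  19 311] [230.4662 214.2379]
side [275 227  28  30 456] [288.2522 241.3662]
top [389  53  25  18  82] [395.7073  58.0244]
top [ 541   65   99   63 4140] [587.6715  94.5568]
top [444  71  15  17 186] [450.8602  78.1989]
top [390  81   6  28  69] [391.6522  95.4493]
top [397 105  45   4  91] [419.8352 106.7802]
top [454 107  36   4  78] [472.8718 108.141 ]
top [370 141  21  21 338] [380.0178 151.1302]
top [254 211  17  21 226] [261.6327 221.3274]
```

View pics/crop0.png

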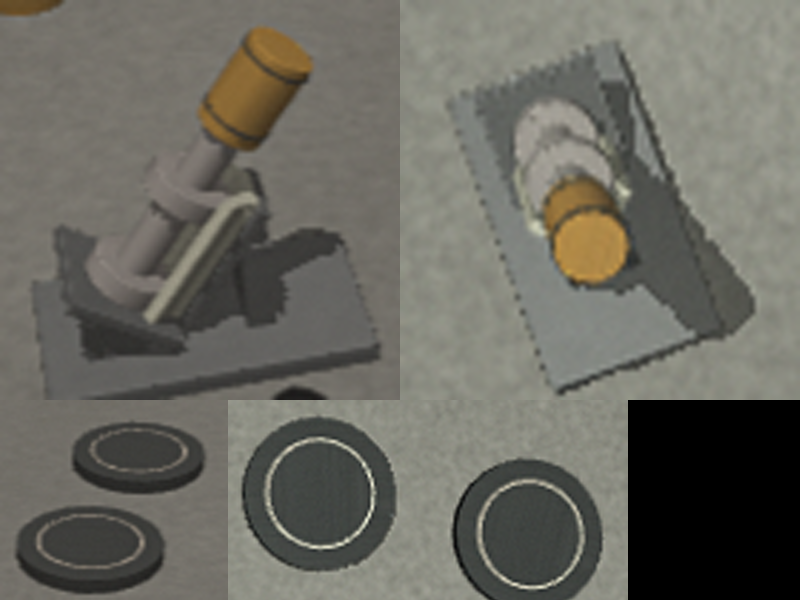

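The crops confirm the brass knob in its grey rest: its cap is centred near side (295,233.7) and top (263.4,223.8). Both plates are rimmed dark discs. Now triangulating the axis points and the plate ring.

Run:
```python
from h import *
S=lambda x,y:(225+x/4-.375,220+y/4-.375)
T=lambda x,y:(225+(x-400)/5-.4,175+y/5-.4)
cap,e1=tri(S(280,55),T(592,244)); foot,e2=tri(S(128,262),T(557,140)); col,e3=tri(S(190,180),T(569,180))
print("cap",cap,e1,"foot",foot,e2,"col",col,e3)
kc,e=tri((288.25,241.37),(261.63,221.33)); print("knob centroid",kc,e)
a=cap-foot; L=np.linalg.norm(a);a/=L; print("L",L,"axis",a,"lean",np.degrees(np.arccos(a[2])),"az",np.degrees(np.arctan2(a[1],a[0])))
p,q=plane("top",T(450,105),.01),plane("top",T(558,390),.01); d=q-p; print("rest edge",np.linalg.norm(d),np.degrees(np.arctan2(d[1],d[0])))
# plates
s=cv2.imread("pics/side0.png");t=cv2.imread("pics/top0.png")
def ring(im,x,y,w,h,rng):
    g=cv2.cvtColor(im,cv2.COLOR_BGR2GRAY)[y:y+h,x:x+w]
    # dark disc mask, then bright ring pixels enclosed in it
    dark=(g<75).astype(np.uint8)
    cs=max(cv2.findContours(dark,cv2.RETR_EXTERNAL,cv2.CHAIN_APPROX_NONE)[0],key=cv2.contourArea)
    f=np.zeros_like(g);cv2.drawContours(f,[cs],-1,255,-1);f=cv2.erode(f,np.ones((5,5)))
    ys,xs=np.nonzero((f>0)&(g>80))
    el=cv2.fitEllipse(np.c_[xs,ys].astype(np.float32)); ce=cv2.fitEllipse(cs)
    print("ring n",len(xs),el,"disc",ce[0][0]+x,ce[0][1]+y,ce[1]); return (el[0][0]+x,el[0][1]+y)
rt=ring(t,380,235,63,64,0); rs=ring(s,318,187,66,38,0)
print(rs,rt,tri(rs,rt), plane("top",rt,.012),plane("side",rs,.012))
rt2=ring(t,453,248,66,66,0); print("other",plane("top",rt2,.012))
```

```text
cap [0.5358 0.0588 0.1257] 0.0008875286667746926 foot [0.5952 0.0815 0.0392] 0.0034994072644585848 col [0.5705 0.0727 0.0749] 0.0017398502193551164
knob centroid [0.5437 0.0627 0.113 ] 0.0043539290238822515
L 0.10738746183050815 axis [-0.5535 -0.2116  0.8055] lean 36.33863937698296 az -159.08016031457137
rest edge 0.1275286750573835 -158.19179314634258
ring n 248 ((31.76140785217285, 32.215057373046875), (37.10470199584961, 37.969940185546875), 137.41455078125) disc 411.2090187072754 267.76065826416016 (51.998252868652344, 52.84038543701172)
ring n 135 ((33.24818801879883, 17.107873916625977), (18.356468200683594, 36.63921356201172), 91.08680725097656) disc 351.22669219970703 207.1531810760498 (29.797807693481445, 51.731956481933594)
(351.2481880187988, 204.10787391662598) (411.76140785217285, 267.2150573730469) (array([ 0.4688, -0.2347,  0.0107]), np.float64(0.001914083544258031)) [ 0.4677 -0.2344  0.012 ] [ 0.4696 -0.2325  0.012 ]
ring n 255 ((32.3238639831543, 33.53021240234375), (35.86946487426758, 37.705726623535156), 157.69683837890625) disc 484.15287017822266 281.88135528564453 (50.97339630126953, 52.19253158569336)
other [ 0.4383 -0.3876  0.012 ]
```

Run:
```python
from h import *
s=cv2.imread("pics/side0.png");t=cv2.imread("pics/top0.png")
az=np.radians(-158.6);L=np.radians(35.5)
a=np.array([np.sin(L)*np.cos(az),np.sin(L)*np.sin(az),np.cos(L)])
u=np.array([-np.sin(az),np.cos(az),0]);v=np.cross(a,u)
cap=np.array([.5358,.0588,.1257])
out=[]
for n,im,x,y in(("side",s,225,220),("top",t,225,175)):
    k=5 if n=="top" else 4; w=400//k
    b=cv2.resize(im[y:y+w,x:x+w],None,fx=k,fy=k,interpolation=cv2.INTER_CUBIC)
    for sft,r in((0,.014),(-.04,.014),(-.11,.017),(-.12,.017)):
        pts=np.array([project(n,cap+a*sft+r*(np.cos(q)*u+np.sin(q)*v)) for q in np.linspace(0,6.28,40)])
        cv2.polylines(b,[(((pts-[x,y])+.5)*k).astype(int)],True,(0,255,0),1)
    out.append(b)
cv2.imwrite("pics/ov0.png",np.hstack(out))
```

```text
(no output)
```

View pics/ov0.png

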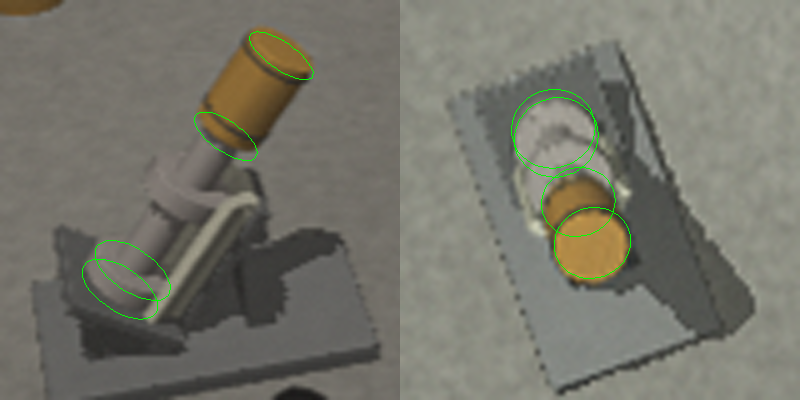

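The overlay matches both views to within about 1 px; the side view suggests the cap sits about 2 mm higher than measured. The lean of 35.5°, length of 0.107 and rest yaw all agree with the text. I'll approach along the spindle axis with the jaws opening horizontally.

```bash
cat >> h.py <<'E'
from scipy.spatial.transform import Rotation as R
az=np.radians(-158.6);L=np.radians(35.5)
a=np.array([np.sin(L)*np.cos(az),np.sin(L)*np.sin(az),np.cos(L)]);u=np.array([-np.sin(az),np.cos(az),0])
cap=np.array([.536,.0588,.128]); plate=np.array([.4687,-.2340,.012])
def quat(z,x):
    return R.from_matrix(np.c_[x,np.cross(z,x),z]).as_quat(scalar_first=True)
E
python3 - <<'E'
from h import *
G=cap-.036*a
for sg in(1,-1):
    q=quat(-a,sg*u)
    print(sg,[inverse_kinematics(p,q) for p in(G+.12*a,G)])
    for dy in(0,):
        print([inverse_kinematics(plate+[0,0,h],quat(np.array([0,0,-1.]),sg*u)) for h in(.2,.084)])
E
```

```text
1 [array([-0.1127,  0.1304,  2.317 ,  1.1352,  0.304 ,  0.0475]), array([-0.0286,  0.4472,  2.2375,  2.0581,  0.2601, -0.8349])]
[array([-0.4858,  0.2891,  1.8615, -0.    ,  0.991 ,  0.7115]), array([-0.4858,  0.4662,  1.9332, -0.    ,  0.7422,  0.7115])]
-1 [None, array([-0.0286,  0.4472,  2.2375,  2.0581,  0.2601,  2.3067])]
[array([-0.4858,  0.2891,  1.8615, -0.    ,  0.991 , -2.4301]), array([-0.4858,  0.4662,  1.9332, -0.    ,  0.7422, -2.4301])]
```

```bash
cat >> h.py <<'E'
def rotax(v,th): return R.from_rotvec(np.asarray(v)*th)
beta=np.radians(16)  # tool lean at grasp
ab=np.array([np.sin(beta)*np.cos(az),np.sin(beta)*np.sin(az),np.cos(beta)])
zt=-ab; xt=u
Rg=R.from_matrix(np.c_[xt,np.cross(zt,xt),zt]); qg=Rg.as_quat(scalar_first=True)
C=cap-.019*a; G=C+.019*zt
ax=np.cross(a,[0,0,1]);ax/=np.linalg.norm(ax)
def place(psi):
    Q=R.from_euler('z',psi)*rotax(ax,L)
    Rp=Q*Rg
    off=Q.apply(G-(cap-.12*a))   # foot bottom -> tcp
    return off,Rp.as_quat(scalar_first=True)
E
python3 - <<'E'
from h import *
print([inverse_kinematics(p,qg) for p in(G+.12*ab,G,G+.12*a,G+.12*a+[0,0,.05])])
for d in(-80,-48,-20,0,):
    o,q=place(np.radians(d)); print(d,o,[inverse_kinematics(plate+o+[0,0,h],q) for h in(.1,0)])
E
```

```text
[array([0.0218, 0.1883, 2.0417, 0.1566, 0.6545, 1.1071]), array([0.0459, 0.4354, 2.0482, 0.2285, 0.4023, 1.0443]), array([-0.0092,  0.1666,  2.1245,  0.1837,  0.5984,  1.0493]), array([-0.0092,  0.083 ,  2.0771,  0.1554,  0.7275,  1.0851])]
-80 [-0.0033  0.0054  0.0831] [array([-0.5674,  0.4525,  1.7018,  0.153 ,  1.2982,  1.9618]), array([-0.5674,  0.591 ,  1.7492,  0.1643,  1.1147,  1.9304])]
-48 [-0.0057  0.0028  0.0831] [array([-0.4824,  0.4698,  1.6727, -0.0062,  1.3394,  1.5551]), array([-0.4824,  0.6053,  1.7196, -0.0066,  1.1569,  1.5563])]
-20 [-0.0063 -0.0002  0.0831] [array([-0.4081,  0.4566,  1.6949, -0.1456,  1.3038,  1.199 ]), array([-0.4081,  0.5944,  1.7422, -0.156 ,  1.1209,  1.2286])]
0 [-0.0059 -0.0023  0.0831] [array([-0.3614,  0.432 ,  1.736 , -0.239 ,  1.2394,  0.9443]), array([-0.3614,  0.5742,  1.784 , -0.2602,  1.0552,  0.9957])]
```

Run:
```python
from h import *
t0=get_time()
command_gripper(1.0)
move_pose(G+.13*ab+[0,0,.06],qg)
movel(G+.06*ab,v=.2)
print(get_time()-t0, get_ft_force())
for n in ["side","top"]: cv2.imwrite(f"pics/{n}1.png",read_camera(n)[:,:,::-1])
s=cv2.imread("pics/side1.png")[170:330,200:360];t=cv2.imread("pics/top1.png")[150:280,190:320]
cv2.imwrite("pics/c1.png",np.hstack([cv2.resize(s,(400,400)),cv2.resize(t,(400,400))]))
```

```text
3.2417 [-0.1689 -0.4341  0.5034]
```

View pics/c1.png

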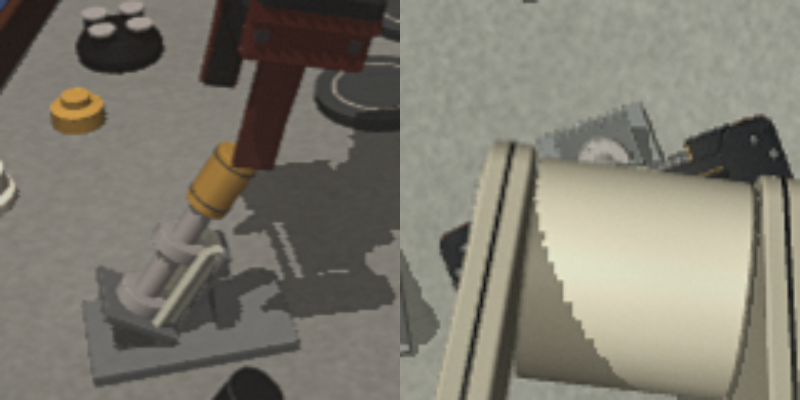

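The crop shows the fingers above the brass knob (crop (225,165)), with the near finger in the plane of the lean, as planned, so I go on to grasp and lift.

Run:
```python
from h import *
hit=movel(G,v=.08,until_force=8); print("hit",hit,get_tcp_pos(),G)
if not hit:
    command_gripper(0.0); print("width mm",get_grip_width()*88,get_ft_force())
    movel(G+.10*a,v=.12); movel(G+.10*a+[0,0,.06],v=.15)
    print(get_grip_width()*88,get_ft_force(),get_time())
for n in ["side","top"]: cv2.imwrite(f"pics/{n}2.png",read_camera(n)[:,:,::-1])
```

```text
hit False [0.5512 0.0648 0.0944] [0.5511 0.0647 0.0943]
width mm 27.766410207680334 [-0.5631  3.0499  1.5344]
27.47012935907793 [ 0.228   0.2455 -2.3821] 6.825
```

View pics/side2.png

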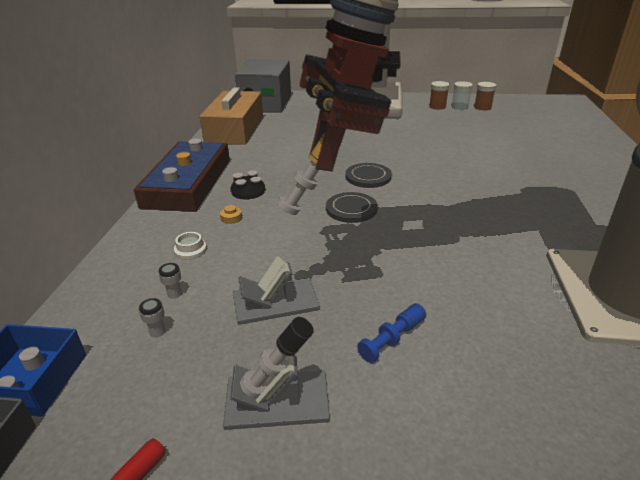

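The spindle is held (27.5 mm width), clear of the rest, with its foot at (290,206); the black one at (294,337) hasn't moved. Next I go to above the plate, upright, and check the tilt.

Run:
```python
from h import *
o,q=place(np.radians(-20))
move_pose(plate+o+[0,0,.06],q)
wait(.3)
print(get_grip_width()*88,get_ft_force(),get_time(),get_tcp_pos())
for n in ["side","top"]: cv2.imwrite(f"pics/{n}3.png",read_camera(n)[:,:,::-1])
s=cv2.imread("pics/side3.png")[110:250,280:420]
s=cv2.resize(s,(560,560),interpolation=cv2.INTER_CUBIC)
for p in(plate+[0,0,.06],plate+[0,0,.17],plate): 
    x,y=(project("side",p)-[280,110]+.5)*4; cv2.circle(s,(int(x),int(y)),3,(0,255,0),1)
cv2.imwrite("pics/c3.png",s)
```

```text
27.199734462881793 [-0.4398  0.0983 -1.3108] 8.3333 [ 0.4627 -0.2334  0.1557]
```

View pics/c3.png

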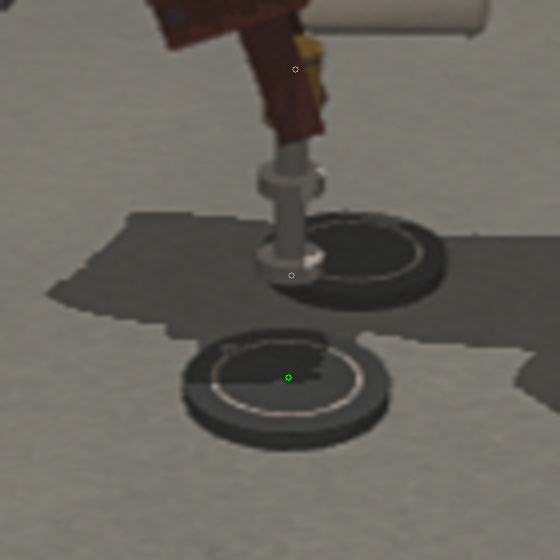

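View pics/top3.png

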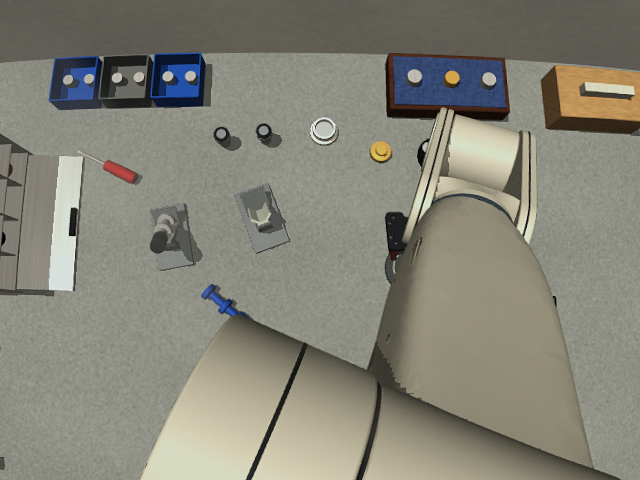

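The side crop shows the spindle vertical, with its foot bottom near crop (291,271) against a predicted (291,275), so it is on target over the plate centre; the arm hides it from the top camera. I lower it under force watch.

Run:
```python
from h import *
o,q=place(np.radians(-20))
movel(plate+o+[0,0,.012],v=.1)
hit=movel(plate+o+[0,0,-.010],v=.02,until_force=5)
p=get_tcp_pos();print(hit,p,p[2]-(plate+o)[2],get_ft_force(),get_grip_width()*88,get_time())
wait(.3)
cv2.imwrite("pics/c4.png",cv2.resize(read_camera("side")[110:250,280:420,::-1],(560,560),interpolation=cv2.INTER_CUBIC))
```

```text
True [ 0.4623 -0.2339  0.0921] -0.002946350054678762 [0.4613 1.1931 4.3963] 27.887827329979654 9.8167
```

View pics/c4.png

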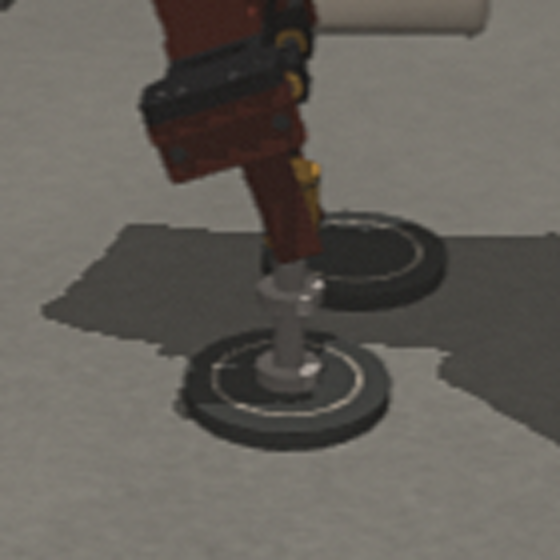

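The foot rests inside the ring at crop (288,380), upright. Contact came 3 mm below the estimate, consistent with the small height error. Now I release, retreat along the tool axis and watch.

Run:
```python
from h import *
command_gripper(1.0)
z=R.from_quat(get_ee_rot(),scalar_first=True).as_matrix()[:,2]
movel(get_tcp_pos()-.12*z,v=.08)
q=get_ee_rot(); p=get_tcp_pos()
# clear both views: swing to the robot's left, high
j=get_joint_pos(); j=[j[0]+1.0]+list(j[1:]); j[1]-=.25; movej(j)
def grab(k):
    for n in ["side","top"]: cv2.imwrite(f"pics/{n}{k}.png",read_camera(n)[:,:,::-1])
grab(5); wait(2); grab(6)
for n in("side","top"):
    d=cv2.absdiff(cv2.imread(f"pics/{n}5.png"),cv2.imread(f"pics/{n}6.png")); print(n,"maxdiff",d.max())
print(get_time(),get_ft_force())
s=cv2.imread("pics/side6.png");t=cv2.imread("pics/top6.png")
cv2.imwrite("pics/c6.png",np.hstack([cv2.resize(s[120:240,290:410],(400,400)),cv2.resize(t[220:320,360:460],(400,400))]))
for n,im in(("side",s),("top",t)):
    m=cv2.inRange(cv2.cvtColor(im,cv2.COLOR_BGR2HSV),(10,120,60),(28,255,255))
    k,l,st,ce=cv2.connectedComponentsWithStats(m)
    for i in range(1,k):
        if st[i,4]>60: print(n,st[i],ce[i])
```

```text
side maxdiff 68
top maxdiff 158
17.0583 [-1.2311  0.6816  0.8001]
side [ 554    0   86  144 2427] [615.2464  65.2707]
side [209  30  84  30 568] [247.2025  43.8239]
side [221  50  16  23 155] [226.7548  60.0581]
side [ 200   91   47   59 1655] [223.1317 122.9668]
side [430  90  18  19 267] [438.0637  99.176 ]
side [475  90  19  20 282] [483.8014 100.0496]
side [356 103   5  18  62] [358.129  111.8387]
side [177 153  14  12 144] [183.1875 158.3542]
side [220 205  21  19 310] [230.4387 214.2581]
top [388  53  20  18  84] [393.4048  59.3929]
top [ 541   65   99   63 4141] [587.6764  94.6124]
top [444  71  15  17 192] [450.8906  78.4271]
top [390  88  32  21 112] [400.8929 102.7857]
top [452 103  57   9 129] [481.9225 108.3333]
top [370 141  21  21 339] [379.9912 151.118 ]
top [ 33 181  17  24  76] [ 39.6447 192.3289]
top [414 254  19  17 211] [423.1848 261.9194]
```

View pics/c6.png

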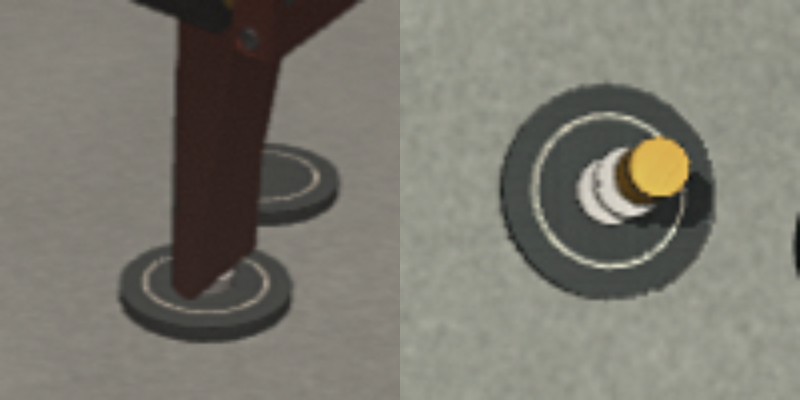

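View pics/side6.png

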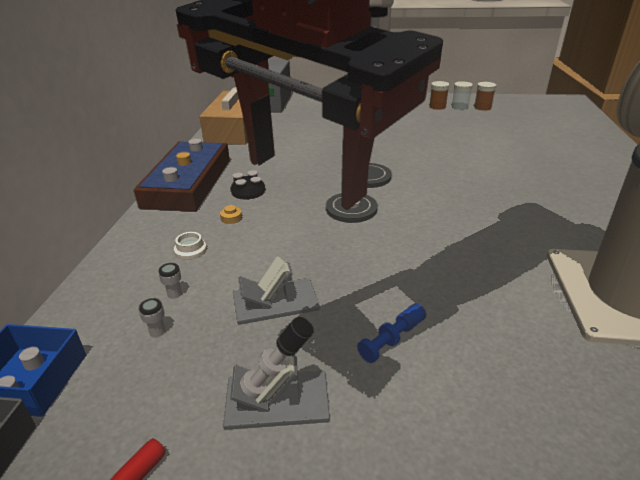

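The top view shows it upright, with the foot central in the ring (crop (605,190)) and the black spindle in its rest. The gripper blocks the side view, though, and the frames 2 s apart differ somewhere. I move the arm clear and check again.

Run:
```python
from h import *
for n in("side","top"):
    d=cv2.absdiff(cv2.imread(f"pics/{n}5.png"),cv2.imread(f"pics/{n}6.png")).max(2); ys,xs=np.nonzero(d>30); print(n,len(xs),xs.min(),xs.max(),ys.min(),ys.max(), "plate region:",(d[150:230,320:400] if n=="side" else d[235:300,380:445]).max())
print(get_tcp_pos())
j=[1.216,0.423,1.63,0,1.089,-0.019]; j2=list(j); j2[1]=.25
movej(j2); wait(.5)
def grab(k):
    for n in ["side","top"]: cv2.imwrite(f"pics/{n}{k}.png",read_camera(n)[:,:,::-1])
grab(7); wait(2); grab(8)
for n in("side","top"):
    d=cv2.absdiff(cv2.imread(f"pics/{n}7.png"),cv2.imread(f"pics/{n}8.png")); print(n,"maxdiff",d.max())
print(get_time(),get_tcp_pos(),get_ft_force())
ce={}
s=cv2.imread("pics/side8.png");t=cv2.imread("pics/top8.png")
for n,im,b in(("side",s,(320,120,400,230)),("top",t,(380,235,445,300))):
    m=cv2.inRange(cv2.cvtColor(im,cv2.COLOR_BGR2HSV),(10,110,60),(28,255,255))
    mm=np.zeros_like(m);mm[b[1]:b[3],b[0]:b[2]]=m[b[1]:b[3],b[0]:b[2]]
    M=cv2.moments(mm,True); ce[n]=(M["m10"]/M["m00"],M["m01"]/M["m00"]); print(n,ce[n],M["m00"])
k,e=tri(ce["side"],ce["top"]);print("knob",k,e,k-plate)
cv2.imwrite("pics/c8.png",np.hstack([cv2.resize(s[120:240,290:410],(400,400)),cv2.resize(t[220:320,360:460],(400,400))]))
# black spindle
for n,b in(("side",(220,310,335,430)),("top",(140,195,200,275))):
    A=cv2.imread(f"pics/{n}0.png");B=cv2.imread(f"pics/{n}8.png")
    print(n,"black diff mean",cv2.absdiff(A,B)[b[1]:b[3],b[0]:b[2]].mean())
```

```text
side 333 177 604 7 398 plate region: 63
top 1209 0 429 151 479 plate region: 7
[0.4748 0.3018 0.3443]
side maxdiff 49
top maxdiff 87
21.2167 [0.208  0.5957 0.3316] [-0.0473  0.5569 -0.094 ]
side (352.5040322580645, 160.43145161290323) 248.0
top (423.14622641509436, 261.6981132075472) 212.0
knob [ 0.4687 -0.2358  0.111 ] 0.0008111969773495342 [-0.     -0.0018  0.099 ]
side black diff mean 0.8724396135265701
top black diff mean 1.3779861111111111
```

View pics/c8.png

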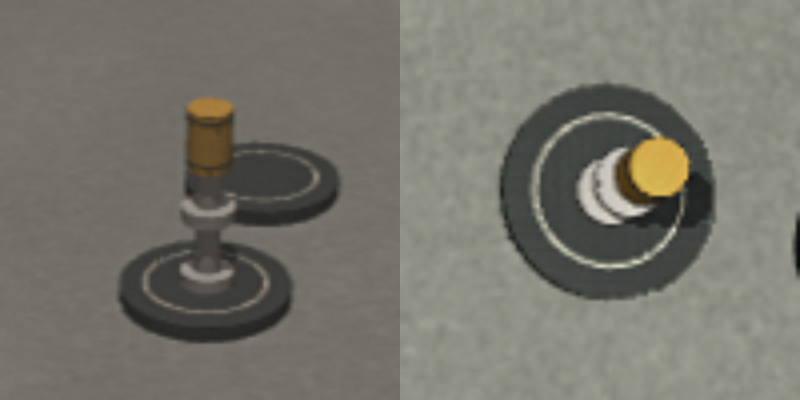

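Run:
```python
from h import *
for n,b in(("side",(320,140,395,225)),("top",(380,235,445,300))):
    d=cv2.absdiff(cv2.imread(f"pics/{n}7.png"),cv2.imread(f"pics/{n}8.png"))[b[1]:b[3],b[0]:b[2]];print(n,d.max())
print(np.abs(get_qvel()).max(),get_time()); job_done(); print(get_time())
```

```text
side 5
top 7
0.0014660814676418373 21.2167
the job is handed in; nothing more can be done
the job is handed in; nothing more can be done
```

The brass-knobbed spindle now stands upright on the plate farthest to the robot's left, with its whole foot inside the white circle. I handed the job in at about 21.2 s, under the 46 s limit; the station gave no verdict.

I gripped the brass knob with the tool tilted, drew the spindle out along its own axis, and lowered the foot until it touched the plate (about 4.4 N). Only then did I let go and move away.

**Last checks:**
- **Position:** the knob measured from both views is 2 mm from the plate centre horizontally and 99 mm above the plate (expected about 100 mm).
- **Steadiness:** two pairs of pictures, each 2 s apart, showed no movement of the spindle, only image noise of up to 7 grey levels. In the first pair the gripper blocked the side view, so only the top view counted; I moved the arm further away and repeated it with both views clear.
- **Frame differences:** in both pairs there were larger differences elsewhere in the picture. I put these down to the arm settling and its shadow.
- **Black spindle:** its image regions are essentially the same as at the start (mean difference about 1 grey level), so it is still in its rest.

**Disagreement:** the foot touched the plate 3 mm lower than my estimate, because my height for the spindle was slightly off. The force stop handled it.

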